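# Pry open the test jig and hold its contact plunger in the green band

### The job

Pick up the blue-handled flat blade tool by its handle and lever the black hinged cover of the grey test jig open with its blade until it stands about upright, without the robot itself touching the cover. Then, with the same blade, press the orange contact plunger inside about 12 mm down, level with the green band of the gauge beside it and never right down to its stop, and finish while holding it there with the tool in the gripper. Leave the other things on the bench where they are.

Things in the scene. Friction and masses are not known exactly. Their poses are not given: they have to be found in the camera images.
- pry_tool: Loose blade tool, 60 g. Blue handle 75 long x 16 wide x 24 high mm; steel blade 14 wide x 3 thick sticks 85 mm straight out of its front end, 12 mm above the handle's underside. Origin: centre of the handle's underside; x along the tool towards the blade (handle x -37.5 to 37.5, blade to 122.5 mm), z up. Grip it across the 16 mm width.
- tool_grip (a point): Good place to grip the tool: inside the handle at mid-height, 25 mm behind the handle's front end and 110 mm behind the blade's end. Axes as the tool's.
- tool_tip (a point): Middle of the blade's end edge, at mid-thickness (blade 1.5 mm above and below it). Axes as the tool's.
- jig: Grey test jig, fixed to the bench: block 120 (x) x 110 (y) x 42 (z) mm, origin at the centre of its underside, x from its front (-60) to the hinge side (+60), z up. Side walls 4 mm thick (y = +-53, x from -36 to 60) rise to 71 mm. In front of x = -42 its top is a bare ledge; between ledge and cover edge is an open slot 9 mm high. Plunger at x = y = 0.
- cover (a joint): Cover angle, rad: 0 shut, grows as its front edge rises, 1.9 fully back. Black plate 104 x 110 x 4 mm, underside 71 mm above the bench when shut, with a skirt 3 mm thick and 20 mm deep hanging along its front edge (jig x = -42 to -39). Stiff hinge (about 0.07 N m, cover 80 g): it stays at any angle where it is left; about 1.2 N at the edge lifts it.
- cover_hinge (a point): Hinge axis of the cover, in the jig: middle of the axis, at jig x = +60, y = 0, 73 mm high. The axis runs along the jig's y.
- cover_edge (a point): Middle of the outer lower edge of the cover's front skirt; shut, at jig x = -42, y = 0, 51 mm high (9 mm above the ledge). Moves with the cover.
- plunger (a joint): How far the plunger is pressed down, m: 0 up, 0.020 at its stop. Spring: about 0.7 N to start, 120 N/m, so about 2.2 N at 12 mm and 3.1 N at the stop; it comes back up when let go.
- plunger_top (a point): Centre of the flat top of the orange plunger head (28 mm across, 8 mm thick), at jig x = y = 0; 68 mm above the bench when up, 56 mm when pressed 12 mm. Moves with the plunger.
- gauge (a point): Middle of the green band of the gauge, 56 mm above the bench. The gauge is a fixed 3 mm plate in the jig at y = +26, x from -10 to 10, 42 to 68 mm high, white with a green band from 52 to 60 mm high.
- solder_spool: Bystander: green solder spool, 60 mm across, 35 high; origin at the centre of its underside.
- tape_roll: Bystander: roll of black tape lying flat, 90 mm across, 19 high; origin at the centre of its underside.
- parts_tray: Bystander: grey divided parts tray 100 x 140 x 30 mm; origin at the centre of its underside.
- flux_jar: Bystander: small amber jar with white cap and label, 48 mm across, 50 high; origin at the centre of its underside.
- screwdriver: Bystander: yellow-handled screwdriver lying along its x axis.
- meter: Bystander: yellow multimeter 150 x 75 x 41 mm lying flat; origin at the centre of its underside.
Mind the look-alikes: they are no part of the job. Several things have the shape of the pry_tool; the one meant has the colours described above. Leave any pink look-alike of the jig alone.

How it is judged:
On the way, in this order (a step that is already met when the one before it is completed fails the run):
1. the tool is gripped and lifted off the bench (contact force between the fingers and pry_tool above 1 N and height (world z) of pry_tool above 0.015 m), for 0.2 s.
2. the cover is levered open by more than 60 degrees (value of joint cover above 1.05 rad), for 0.2 s.
At the end, for the whole second after the job is handed in: The cover stands open by more than 1.05 rad; the plunger is held 8 to 16 mm down by the blade tool (over 0.5 N), which is gripped in the fingers clear of the bench and still; the robot itself does not touch the plunger (value of joint cover above 1.05 rad and value of joint plunger between 0.008 and 0.016 m and contact force between pry_tool and plunger above 0.5 N and contact force between the fingers and pry_tool above 1 N and height (world z) of pry_tool above 0.02 m and contact force between each of the arm, the fingers and plunger below 0.3 N and linear speed of pry_tool below 0.02 m/s); the arm keeps its last pose, push and grip.
It fails at once if the robot itself touches the cover (contact force between any of the fingers, the arm and cover above 0.5 N).
It fails at once if the plunger is pressed right down to its stop (value of joint plunger above 0.0195 m).
It fails at once if a bystander on the bench is moved by more than 20 mm (distance of any of solder_spool, tape_roll, parts_tray, flux_jar, screwdriver, meter from where it was at the start of the episode above 0.02 m).
It also fails if it takes over 58 s, if anything falls off the work surface, if the arm or the gripper's body presses on something with over 40 N, if the wrist force passes 120 N, or if a joint passes its speed limit or range.

### The arm

A 6-joint arm with a two-finger parallel gripper is mounted at the origin on the work surface. World frame = base frame: x ahead of the robot, y to its left, z up, the work surface at z = 0. Lengths are in m, angles in rad, forces in N, time in s.
With the tool pointing down it reaches from about 0.225 to 0.875 m from the base axis. Payload 3.4 kg.
Tool frame: the origin (TCP) lies between the finger pads; the fingertips stand 8 mm ahead of it and the grasp point (between the pads) lies 11 mm behind it; z points along the fingers, y is the line along which they close (so a half turn about z gives the same grasp; the last joint's range is limited). The gripper opens to 85 mm and grips with 20 to 120 N. Pads are 22 mm wide; open, the fingers measure 114 mm over their backs; the gripper's body (76 mm by 85 mm) begins 54 mm behind the grasp point. The pads swing forward as they close: fully open they stand 13 mm farther back than shut.
Start: joints at [1.029, 0.276, 1.505, -0, 1.361, -0.121], TCP at [0.235, 0.525, 0.239] pointing down, gripper open.
Joint ranges: [-2.89, 2.89], [-0.75, 2.08], [0.22, 2.7], [-1.18, 4.32], [0.11, 2.71], [-2.7, 2.7]. Speed limits (rad/s): [2.57, 2.57, 3.14, 3.14, 3.14, 3.14].

### API

Orientations are given as a unit quaternion [w, x, y, z].
In Python, from rig import manip, optics, finder gives the robot as it stands.
- The arm moves only by the tool servo_tool, never from a script. Its argument "increments" is a list of rows, each a list of 7 numbers: the shift along the tool's x, y, z in cm, then the turn, a rotation vector about the tool's x, y, z in degrees, then the closure, from -1 (fully open) to 1 (shut). In form: [[x, y, z, rx, ry, rz, gripper], ...]. A call has exactly 5 rows; each row shifts and turns the commanded pose from where the row before left it, along the tool's axes as they then stand; what a row does not reach is not made up. A row lasts 1/10 s, in which the tool goes at most 50 mm and 8.59 degrees, less where a joint would pass 70% of its speed; a pose out of reach is approached as far as the arm can. A call is refused whole if a number of a shift passes 5 or a number of a turn 8.59, either way. A call with a gripper value outside its range is refused whole. The fingers move at their own pace and stop on an object; "squeeze" is the grip in N (left out, the last holds). Time passes only in rows, so rows that do not move let the fingers close, or fill a call up. It gives the time, the measured TCP pose, the force, the opening and the grip force at its end, in the units of the state.
- manip.get_state(): the state, without advancing time (a new reading comes with each control period).
- optics.get_image(name): name is "side" or "top"; returns the picture (480x640x3 uint8, red, green, blue); there is no depth.
- optics.get_calibration(name): a dict with "fov_y" (degrees; the focal length in pixels is half the picture's height over the tangent of half this angle, whatever the lens; pixels are square), "cx", "cy" (the principal point, pixels), "dist_coeffs" ([k1, k2, p1, p2, k3] as OpenCV has them; the pictures are not rectified), "world_to_cam" (4x4, takes a point from world to camera coordinates). Camera axes: x right, y down, z forward; pixel columns grow to the right and rows downward; lengths in m; the calibration is good to about 2 mm. A picture is of the moment at which its call begins. get_calibration takes no time and is no camera call.
- manip.sign_off(): hands the job in; it is judged then, once.
Trained networks look in the newest picture that a camera, given by its name, has taken for a name from the list of things; names that differ only in an ending like _2 or _b are one class to them, and where a whole thing is asked for, a point or a joint stands for the part that bears it (a point fixed in the world has none). Each returns a list of dicts, best first, with "p" (0 to 1); they miss things now and then, are a little off and sometimes report something else, mostly with a low value. They report only what shows in the picture. A call takes as long as a camera call. They do not tell look-alikes from the thing itself.
- finder.silhouettes(label, camera): "region" (480x640 bool, what is visible of it) and "box" ([centre column, centre row, width, height] in pixels, round what is visible of it).
- finder.tip_of(label, camera): "at" ([column, row] in pixels: a listed point, or the origin of a listed thing).
The state is a dict: "clock": time; "qpos": joint angles; "qd": joint speeds; "effort": joint torques, N m; "position": TCP position; "ee_rot": TCP orientation; "contact_force": force on the tool from outside, world axes, zero at the start; "moment": the same for the moment, N m; "width": finger opening in m; "gripper_force": force on a finger pad.
Only numpy, scipy, OpenCV 4.12 (cv2) and the standard library are available. Lean on these libraries where they do the work, as an engineer would, in place of code of your own. Each camera call takes 0.05 s, during which the arm holds its last target. There are 200 camera calls.

## Working session

There is one attempt and no reset: what is moved stays moved. The work goes in short steps, Python scripts to look and compute and a tool call to move; the robot and the scene stay as the last step left them, time stands still between calls to the robot, and variables do not carry over. Pictures are saved under pics/ and viewed, at most 10 in all, crops included, and the job is handed in when it is done.

Besides the shell and the picture viewer there is one more tool, called after "Request:" as name(argument=value, ...) on one line, values as JSON. servo_tool: Moves the arm, as the interface text tells. Its arguments: {"type":"object","properties":{"increments":{"type":"array","items":{"type":"array","items":{"type":"number"}}},"squeeze":{"type":"number"}},"required":["increments"]}

```bash
ls; mkdir -p pics; python3 - <<'E'
from rig import manip, optics, finder
import cv2,numpy as np
for n in("side","top"):
    im=optics.get_image(n); cv2.imwrite(f"pics/{n}0.png",im[:,:,::-1])
    c=optics.get_calibration(n); print(n,c)
    for l in("pry_tool","jig"):
        for d in finder.silhouettes(l,n): print(l,round(d["p"],2),np.round(d["box"]))
    for l in("tool_grip","tool_tip","pry_tool","cover_hinge","cover_edge","jig","plunger_top","gauge"):
        print(l,[(round(d["p"],2),np.round(d["at"],1).tolist()) for d in finder.tip_of(l,n)])
print(manip.get_state())
E
```

```text
pics
side {'fov_y': 43.526731189545686, 'cx': 316.3611741705194, 'cy': 243.84555851414638, 'dist_coeffs': array([-0.10395252,  0.        ,  0.        ,  0.        ,  0.        ]), 'world_to_cam': array([[ 0.98550149, -0.16930467,  0.01107885, -0.5681745 ],
       [-0.12088733, -0.74648755, -0.65432606,  0.06411967],
       [ 0.11905069,  0.64350002, -0.75613138,  1.76203705],
       [ 0.        ,  0.        ,  0.        ,  1.        ]])}
pry_tool 0.82 [321. 281.  12.  45.]
pry_tool 0.78 [247. 267.  26.  40.]
pry_tool 0.59 [282. 321.  16.  51.]
jig 0.82 [227. 197.  43.  45.]
jig 0.59 [323. 196.  32.  50.]
tool_grip [(0.74, [323.1, 292.3]), (0.68, [244.9, 262.2]), (0.55, [279.2, 314.1])]
tool_tip [(0.78, [326.0, 260.7]), (0.76, [258.5, 291.4]), (0.55, [288.1, 345.1])]
pry_tool [(0.84, [244.3, 260.7]), (0.83, [278.9, 311.5]), (0.63, [318.6, 294.7])]
cover_hinge [(0.98, [225.7, 174.7]), (0.87, [316.9, 174.7])]
cover_edge [(0.98, [320.9, 204.0]), (0.95, [224.4, 204.0])]
jig [(0.87, [320.3, 201.9]), (0.81, [225.9, 204.0])]
plunger_top []
gauge [(0.96, [222.5, 191.9]), (0.74, [312.5, 192.3]
[... 1138 characters left out ...]
s': array([ 1.02902908e+00,  2.75859002e-01,  1.50489645e+00, -8.43616830e-06,
        1.36068635e+00, -1.21012486e-01]), 'qd': array([ 6.62406967e-04, -1.14284573e-03,  3.19124455e-05,  6.70753709e-04,
       -1.32865555e-03,  1.99906952e-04]), 'effort': array([ 8.23761766e-04, -4.16672552e+01, -2.46102262e+01, -1.55570442e-04,
        4.50952066e-04,  1.12533104e-05]), 'position': array([0.23489038, 0.52487216, 0.23935283]), 'ee_rot': array([2.84408846e-05, 2.08828115e-01, 9.77952357e-01, 6.99785729e-05]), 'contact_force': array([-0.07882166, -0.09909875,  0.24262881]), 'moment': array([-2.13208115e-05,  1.80384167e-03, -7.07021124e-04]), 'gripper_force': 0.0, 'width': 0.08565511559766593}
```

```bash
python3 - <<'E'
import cv2
a=cv2.imread("pics/side0.png");b=cv2.imread("pics/top0.png")
cv2.imwrite("pics/c1.png",cv2.resize(a[140:380,170:420],(625,600),interpolation=cv2.INTER_CUBIC))
cv2.imwrite("pics/c2.png",cv2.resize(b[140:380,150:470],(800,600),interpolation=cv2.INTER_CUBIC))
E
```

```text
(no output)
```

View pics/c1.png

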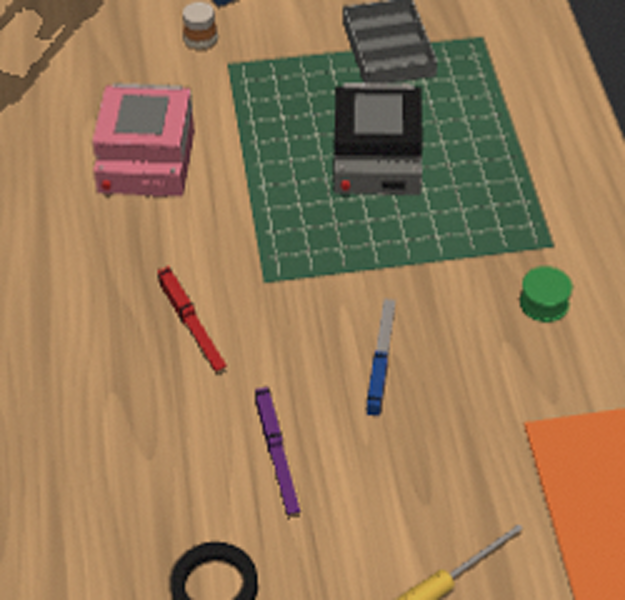

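View pics/c2.png

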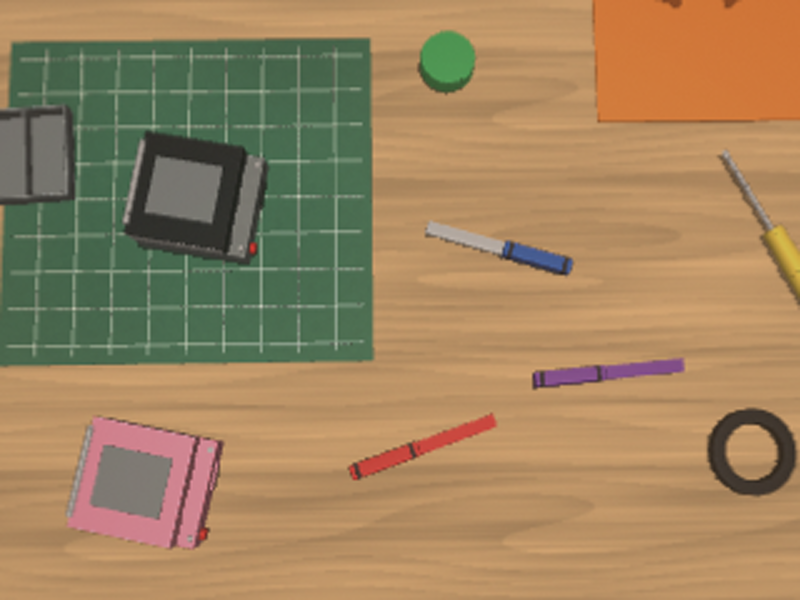

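The blue tool is at top (351,238) and side (321,281). Its look-alikes are red at top (319,317) / side (247,267) and purple at top (395,290) / side (282,321). The grey jig is at top (227,217) and side (323,196), and the pink one at top (209,332) is the look-alike. The crops confirm the blue tool and the grey jig with the black cover.

```bash
cat > h.py <<'E'
from rig import manip, optics, finder
import cv2,numpy as np
from scipy.optimize import least_squares
from scipy.spatial.transform import Rotation as R
def cal(n):
    c=optics.get_calibration(n); f=240/np.tan(np.radians(c["fov_y"]/2))
    K=np.array([[f,0,c["cx"]],[0,f,c["cy"]],[0,0,1]]); return K,c["dist_coeffs"],c["world_to_cam"]
C={n:cal(n) for n in("side","top")}
def proj(n,P):
    K,d,T=C[n]; return cv2.projectPoints(np.atleast_2d(P).astype(float),cv2.Rodrigues(T[:3,:3])[0],T[:3,3],K,d)[0][:,0]
def tri(s,t):
    r=least_squares(lambda P:np.r_[proj("side",P)[0]-s,proj("top",P)[0]-t],[.6,0,.05]); return r.x,np.abs(r.fun).max()
def nearest(label,n,ref,rad=40):
    c=[np.array(d["at"]) for d in finder.tip_of(label,n)]
    c=[a for a in c if np.hypot(*(a-ref))<rad]
    return min(c,key=lambda a:np.hypot(*(a-ref))) if c else None
def state():
    s=manip.get_state(); q=s["ee_rot"]; return s,R.from_quat([q[1],q[2],q[3],q[0]])
E
python3 - <<'E'
from h import *
for k,s,t in [("grip",(323.1,292.3),(361,240.9)),("tip",(326,260.7),(321.5,231.4)),("hinge",(316.9,174.7),(203.4,212.7)),("edge",(320.9,204),(239.8,222.6)),("gauge",(312.5,192.3),(224.2,224)),("jig",(320.3,201.9),(229.7,220.5))]:
    p,e=tri(np.array(s),np.array(t)); print(k,p.round(4),round(e,2))
# jig fit from points
loc={"hinge":(.06,0,.073),"edge":(-.042,0,.051),"jig":(0,0,0)}
obs={"hinge":((316.9,174.7),(203.4,212.7)),"edge":((320.9,204),(239.8,222.6)),"jig":((320.3,201.9),(229.7,220.5))}
def W(v,P): 
    c,s=np.cos(v[2]),np.sin(v[2]);P=np.atleast_2d(P);return np.c_[v[0]+c*P[:,0]-s*P[:,1],v[1]+s*P[:,0]+c*P[:,1],P[:,2]]
def res(v):
    return np.concatenate([np.r_[proj("side",W(v,loc[k]))[0]-obs[k][0],proj("top",W(v,loc[k]))[0]-obs[k][1]] for k in loc])
r=least_squares(res,[.6,.1,0]);print(r.x,r.fun.round(1))
# colour masks of tool
for n in("side","top"):
    im=cv2.imread(f"pics/{n}0.png").astype(int);b,g,rr=im[...,0],im[...,1],im[...,2]
    m=((b>rr+40)&(b>g+25)).astype(np.uint8)
    x0=(300,250,345,320) if n=="side" else (330,215,400,260)
    mm=np.zeros_like(m);mm[x0[1]:x0[3],x0[0]:x0[2]]=m[x0[1]:x0[3],x0[0]:x0[2]]
    pts=np.argwhere(mm)[:,::-1];print(n,len(pts),cv2.minAreaRect(pts.astype(np.float32)),pts.mean(0))
E
```

```text
grip [ 0.5654 -0.187  -0.0036] 0.52
tip [ 0.5924 -0.08    0.0038] 0.24
hinge [0.6264 0.2245 0.0702] 3.16
edge [0.6159 0.1385 0.0202] 0.35
gauge [0.6027 0.176  0.041 ] 2.76
jig [ 6.235e-01  1.689e-01 -2.000e-04] 1.52
[0.61881711 0.16715987 1.41612135] [ 3.6 -2.1 -0.9  1.8  0.1 -4.   3.2 -0.9  0.2  0.1  0.7  3. ]
side 118 ((320.2369689941406, 292.95953369140625), (5.1699442863464355, 24.785322189331055), 8.746162414550781) [320.27966102 293.07627119]
top 127 ((364.5943298339844, 242.16981506347656), (27.334749221801758, 5.219700336456299), 15.945395469665527) [364.64566929 242.21259843]
```

The crops show the blue tool pointing roughly at the jig front. Next I'll enlarge both to pick corners accurately.

```bash
python3 - <<'E'
import cv2,numpy as np
a=cv2.imread("pics/side0.png");b=cv2.imread("pics/top0.png")
def crop(im,x,y,w,h,s):
    o=cv2.resize(im[y:y+h,x:x+w],None,fx=s,fy=s,interpolation=cv2.INTER_CUBIC)
    for i in range(0,w,10): cv2.line(o,(i*s,0),(i*s,4 if (x+i)%50 else 12),(0,255,255),1)
    for i in range(0,h,10): cv2.line(o,(0,i*s),(4 if (y+i)%50 else 12,i*s),(0,255,255),1)
    return o
cv2.imwrite("pics/d.png",np.hstack([crop(a,300,170,40,60,10),crop(b,190,190,80,60,5)[:300].repeat(1,0) if 0 else cv2.resize(crop(b,195,185,66,66,6),(400,400)) [:,:].copy() if 0 else np.vstack([crop(b,197,190,57,60,7),np.zeros((180,399,3),np.uint8)])]))
E
```

```text
(no output)
```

View pics/d.png

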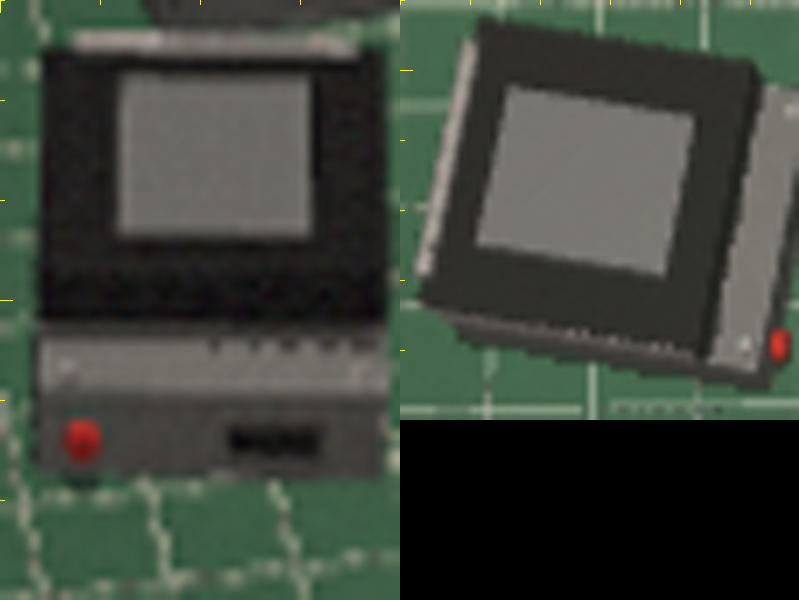

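```bash
cat > fit.py <<'E'
from h import *
def W(v,P):
    c,s=np.cos(v[2]),np.sin(v[2]);P=np.atleast_2d(P);return np.c_[v[0]+c*P[:,0]-s*P[:,1],v[1]+s*P[:,0]+c*P[:,1],P[:,2]]
E
python3 - <<'E'
from fit import *
top=[((62,-55,75),(208.3,192.6)),((-42,-55,75),(248.3,199.3)),((-42,55,75),(241.6,241.4)),((62,55,75),(199.9,233.3))]
side=[((-60,55,0),(303.8,217)),((-60,-55,0),(338.2,217.8)),((-60,55,42),(303.8,209.5)),((-60,-55,42),(338.8,209)),((-42,55,51),(304,202)),((-42,-55,51),(338.6,201.8)),((62,55,75),(304,174.9))]
def f(v,w=1):
    o=[]
    for n,L in(("top",top),("side",side)):
        P=np.array([a for a,_ in L])/1000; q=np.array([b for _,b in L])-.45
        o.append((proj(n,W(v,P))-q).ravel())
    return np.concatenate(o)
r=least_squares(f,[.62,.17,1.41],loss="soft_l1");print(r.x,r.fun.round(1))
jig=r.x
# tool: handle mask centroid & tip, refine
tp=[((27.5-15,0,24),None)]
obs={"side":((0,0,0),)}
def g(v):
    P=np.array([(-.0375,-.008,.024),(-.0375,.008,.024),(.0375,.008,.024),(.0375,-.008,.024)])
    o=[]
    o+=list(proj("top",W(v,P)).mean(0)-(364.6,242.2)+0)
    o+=list(proj("top",W(v,(.1225,0,.012)))[0]-(321.5,231.4))
    o+=list(proj("side",W(v,(.1225,0,.012)))[0]-(326,260.7))
    P2=np.vstack([P,P*[1,1,0]])
    o+=list(proj("side",W(v,P2)).mean(0)-(320.3,293.1))
    return np.array(o)
t=least_squares(g,[.56,-.2,1.3]);print(t.x,t.fun.round(1))
s,Rr=state();print(Rr.as_matrix().round(3))
tip=W(t.x,(.1225,0,.012));gp=W(t.x,(.0125,0,.012));print("grip",gp,"tip",tip)
print("edge",W(jig,(-.042,0,.051)),"plunger",W(jig,(0,0,.068)))
E
```

```text
[0.61896081 0.16022717 1.39531786] [ 0.8  0.9  0.4  0.6 -0.9 -0.   0.6  1.6  0.2  0.2  0.6 -0.2  0.1 -1.6
  0.5 -0.7 -0.  -0.2  0.7  0.4  0.6 -1.4]
[ 0.55581074 -0.19728516  1.27371616] [ 1.5  1.   0.1 -0.1  0.1 -1.7  0.7 -0.7]
[[-0.913  0.408  0.   ]
 [ 0.408  0.913  0.   ]
 [-0.     0.    -1.   ]]
grip [[ 0.55946986 -0.18533272  0.012     ]] tip [[ 0.59167011 -0.08015124  0.012     ]]
edge [[0.61162848 0.11887216 0.051     ]] plunger [[0.61896081 0.16022717 0.068     ]]
```

```bash
cat >> fit.py <<'E'
JIG=np.array([0.619,0.160,1.395]); TOOL=np.array([0.556,-0.1973,1.274])
def down(yaw,pitch=0):
    # tool axis (blade direction) yaw; gripper x = +-blade dir, z down; pitch>0: nose up (world)
    x=np.array([np.cos(yaw),np.sin(yaw),0]); z=np.array([0,0,-1.]); y=np.cross(z,x)
    M=R.from_matrix(np.c_[x,y,z]); return R.from_rotvec(-pitch*np.array([-np.sin(yaw),np.cos(yaw),0]))*M
def plan(pos,Rt,n,g):
    s,R0=state();p0=s["position"];pos=np.array(pos)
    w=(R0.inv()*Rt).as_rotvec(degrees=True)
    if np.linalg.norm(w)>120: print("big turn",w)
    rows=[];R_=R0
    for i in range(n):
        d=R_.inv().apply((pos-p0)/n)*100
        rows.append([round(float(v),2) for v in np.r_[d,w/n]]+[g]); R_=R_*R.from_rotvec(w/n,degrees=True)
    print(rows)
E
python3 - <<'E'
from fit import *
s,R0=state(); print("y axis",R0.as_matrix()[:,1], down(TOOL[2]).as_matrix())
g=W(TOOL,(.0125,0,0))[0]; plan([g[0],g[1],.10],down(TOOL[2]),20,-1)
E
```

```text
y axis [4.08447890e-01 9.12781627e-01 1.48749933e-04] [[ 0.29245811  0.95627834  0.        ]
 [ 0.95627834 -0.29245811  0.        ]
 [ 0.          0.         -1.        ]]
[[-2.93, -2.58, 0.7, 0.0, -0.0, 4.14, -1], [-3.11, -2.36, 0.7, 0.0, -0.0, 4.14, -1], [-3.27, -2.13, 0.7, 0.0, -0.0, 4.14, -1], [-3.42, -1.89, 0.7, 0.0, -0.0, 4.14, -1], [-3.55, -1.63, 0.7, 0.0, -0.0, 4.14, -1], [-3.66, -1.37, 0.7, 0.0, -0.0, 4.14, -1], [-3.74, -1.11, 0.7, 0.0, -0.0, 4.14, -1], [-3.82, -0.83, 0.7, 0.0, -0.0, 4.14, -1], [-3.87, -0.55, 0.7, 0.0, -0.0, 4.14, -1], [-3.9, -0.27, 0.7, 0.0, -0.0, 4.14, -1], [-3.9, 0.01, 0.7, 0.0, -0.0, 4.14, -1], [-3.89, 0.29, 0.7, 0.0, -0.0, 4.14, -1], [-3.86, 0.57, 0.7, 0.0, -0.0, 4.14, -1], [-3.81, 0.85, 0.7, 0.0, -0.0, 4.14, -1], [-3.74, 1.12, 0.7, 0.0, -0.0, 4.14, -1], [-3.65, 1.39, 0.7, 0.0, -0.0, 4.14, -1], [-3.54, 1.65, 0.7, 0.0, -0.0, 4.14, -1], [-3.41, 1.9, 0.7, 0.0, -0.0, 4.14, -1], [-3.26, 2.14, 0.7, 0.0, -0.0, 4.14, -1], [-3.1, 2.37, 0.7, 0.0, -0.0, 4.14, -1]]
```

Request:
servo_tool(increments=[[-2.93, -2.58, 0.7, 0, 0, 4.14, -1], [-3.11, -2.36, 0.7, 0, 0, 4.14, -1], [-3.27, -2.13, 0.7, 0, 0, 4.14, -1], [-3.42, -1.89, 0.7, 0, 0, 4.14, -1], [-3.55, -1.63, 0.7, 0, 0, 4.14, -1]])

```text
clock: 1.6
position: [0.3165, 0.346, 0.2042]
ee_rot: [0.0, 0.382, 0.924, 0.0]
contact_force: [1.3, 0.5, 0.0]
width: 0.0855
gripper_force: 0.0
```

Request:
servo_tool(increments=[[-3.66, -1.37, 0.7, 0, 0, 4.14, -1], [-3.74, -1.11, 0.7, 0, 0, 4.14, -1], [-3.82, -0.83, 0.7, 0, 0, 4.14, -1], [-3.87, -0.55, 0.7, 0, 0, 4.14, -1], [-3.9, -0.27, 0.7, 0, 0, 4.14, -1]])

```text
clock: 2.1
position: [0.3981, 0.1683, 0.1694]
ee_rot: [0.0, 0.542, 0.84, 0.0]
contact_force: [0.5, 0.9, -0.1]
width: 0.085
gripper_force: 0.0
```

Request:
servo_tool(increments=[[-3.9, 0, 0.7, 0, 0, 4.14, -1], [-3.89, 0.29, 0.7, 0, 0, 4.14, -1], [-3.86, 0.57, 0.7, 0, 0, 4.14, -1], [-3.81, 0.85, 0.7, 0, 0, 4.14, -1], [-3.74, 1.12, 0.7, 0, 0, 4.14, -1]])

```text
clock: 2.6
position: [0.4794, -0.0093, 0.1342]
ee_rot: [0.0, 0.685, 0.729, 0.0]
contact_force: [0.6, 1.0, -0.1]
width: 0.0852
gripper_force: 0.0
```

Request:
servo_tool(increments=[[-3.65, 1.39, 0.7, 0, 0, 4.14, -1], [-3.54, 1.65, 0.7, 0, 0, 4.14, -1], [-3.41, 1.9, 0.7, 0, 0, 4.14, -1], [-3.26, 2.14, 0.7, 0, 0, 4.14, -1], [-3.1, 2.37, 0.7, 0, 0, 4.14, -1]])

```text
clock: 3.1
position: [0.5607, -0.1868, 0.099]
ee_rot: [0.0, 0.804, 0.594, 0.0]
contact_force: [1.0, 1.2, -0.3]
width: 0.0853
gripper_force: 0.0
```

Request:
servo_tool(increments=[[0, 0, 0, 0, 0, 0, -1], [0, 0, 0, 0, 0, 0, -1], [0, 0, 0, 0, 0, 0, -1], [0, 0, 0, 0, 0, 0, -1], [0, 0, 0, 0, 0, 0, -1]])

```text
clock: 3.6
position: [0.5598, -0.184, 0.0997]
ee_rot: [0.0, 0.803, 0.596, 0.0]
contact_force: [-0.2, -0.2, -0.1]
width: 0.0854
gripper_force: 0.0
```

```bash
python3 - <<'E'
from fit import *
s,R0=state(); print(s["clock"],s["position"],R0.as_matrix().round(3).tolist())
g=W(TOOL,(.0125,0,0))[0]; print("target",g)
o=[]
for n in("side","top"):
    im=optics.get_image(n); cv2.imwrite(f"pics/{n}1.png",im[:,:,::-1])
    t=proj(n,s["position"])[0]; print(n,t)
    c=[int(v) for v in proj(n,g)[0]]; x,y=c[0]-40,c[1]-50
    o.append(cv2.resize(im[y:y+100,x:x+80,::-1],None,fx=5,fy=5,interpolation=cv2.INTER_CUBIC)); print(x,y)
cv2.imwrite("pics/e.png",np.hstack(o))
E
```

```text
3.6 [ 0.55983994 -0.18401042  0.09974062] [[0.29, 0.957, 0.0], [0.957, -0.29, 0.0], [0.0, 0.0, -1.0]]
target [ 0.55965573 -0.18534652  0.        ]
side [322.17264084 269.04395472]
281 241
top [364.10792283 236.74269259]
320 193
```

View pics/e.png

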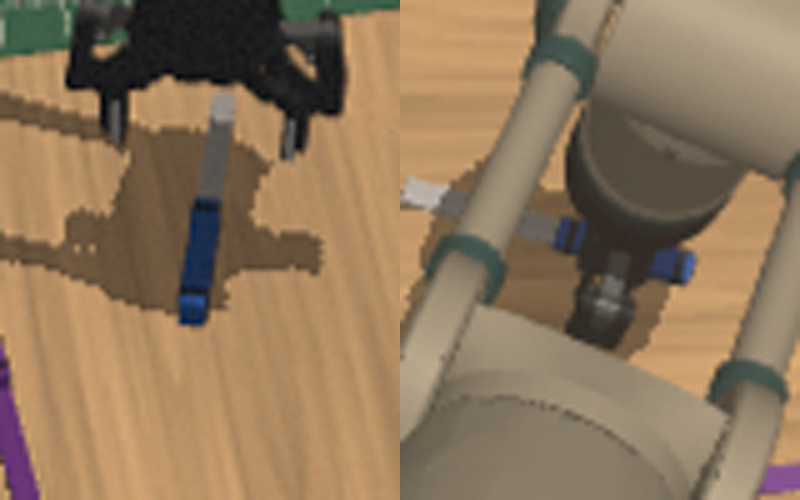

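The gripper sits squarely above the blue handle, with its fingers on both sides. Next I descend and close.

Request:
servo_tool(increments=[[-0.1, 0, 2.5, 0, 0, 0, -1], [0, 0, 2.5, 0, 0, 0, -1], [0, 0, 2.0, 0, 0, 0, -1], [0, 0, 1.3, 0, 0, 0, -1], [0, 0, 0.7, 0, 0, 0, -1]])

```text
clock: 4.2
position: [0.5593, -0.1856, 0.0083]
ee_rot: [-0.001, 0.803, 0.596, -0.0]
contact_force: [-0.3, 0.1, -0.0]
width: 0.0854
gripper_force: 0.0
```

Request:
servo_tool(increments=[[0, 0, 0, 0, 0, 0, -1], [0, 0, 0, 0, 0, 0, 0.3], [0, 0, 0, 0, 0, 0, 1], [0, 0, 0, 0, 0, 0, 1], [0, 0, 0, 0, 0, 0, 1]], squeeze=100)

```text
clock: 4.7
position: [0.5601, -0.1862, 0.0099]
ee_rot: [0.0, 0.803, 0.595, 0.0]
contact_force: [-0.8, 1.3, 0.1]
width: 0.0281
gripper_force: 0.0
```

Request:
servo_tool(increments=[[0, 0, 0, 0, 0, 0, 1], [0, 0, 0, 0, 0, 0, 1], [0, 0, 0, 0, 0, 0, 1], [0, 0, 0, 0, 0, 0, 1], [0, 0, 0, 0, 0, 0, 1]])

```text
clock: 5.2
position: [0.5601, -0.1862, 0.01]
ee_rot: [0.0, 0.803, 0.595, 0.0]
contact_force: [-1.2, 1.0, 5.1]
width: 0.0139
gripper_force: 99.1
```

Request:
servo_tool(increments=[[0, 0, -0.5, 0, 0, 0, 1], [0, 0, -1.5, 0, 0, 0, 1], [0, 0, -2, 0, 0, 0, 1], [0, 0, -2, 0, 0, 0, 1], [0, 0, -2, 0, 0, 0, 1]])

```text
clock: 5.7
position: [0.5595, -0.1859, 0.0897]
ee_rot: [-0.0, 0.803, 0.595, -0.0]
contact_force: [0.9, -1.4, -0.7]
width: 0.0137
gripper_force: 98.6
```

Request:
servo_tool(increments=[[0, 0, -1, 0, 0, 0, 1], [0, 0, 0, 0, 0, 0, 1], [0, 0, 0, 0, 0, 0, 1], [0, 0, 0, 0, 0, 0, 1], [0, 0, 0, 0, 0, 0, 1]])

```text
clock: 6.2
position: [0.5591, -0.1857, 0.0981]
ee_rot: [-0.001, 0.803, 0.595, -0.0]
contact_force: [-0.2, -0.5, -0.2]
width: 0.0142
gripper_force: 98.6
```

```bash
python3 - <<'E'
from fit import *
s,R0=state(); print(s["clock"],s["position"],s["contact_force"],s["moment"],R0.as_matrix().round(3).tolist())
p=s["position"]; 
o=[]
for n in("side","top"):
    im=optics.get_image(n); cv2.imwrite(f"pics/{n}2.png",im[:,:,::-1])
    pt=p+R0.apply([.110,0,0.0]); c=proj(n,pt)[0]; print(n,"pred tip",c)
    for l in("tool_tip","tool_grip"): print(l,[(round(d["p"],2),np.round(d["at"],1).tolist()) for d in finder.tip_of(l,n)])
    x,y=int(c[0])-40,int(c[1])-35; print(x,y)
    o.append(cv2.resize(im[y:y+75,x:x+80,::-1],(400,375),interpolation=cv2.INTER_CUBIC))
cv2.imwrite("pics/f.png",np.hstack(o))
E
```

```text
6.2 [ 0.55911476 -0.18573955  0.09814059] [-0.17034448 -0.54493098 -0.19238548] [0.02969704 0.00071542 0.01490519] [[0.291, 0.957, -0.002], [0.957, -0.291, 0.001], [0.0, -0.002, -1.0]]
side pred tip [326.60779317 239.7957936 ]
tool_tip [(0.79, [258.7, 289.1]), (0.58, [285.1, 343.0])]
tool_grip [(0.65, [243.4, 262.0]), (0.63, [321.0, 269.6])]
286 204
top pred tip [322.49003414 225.10758205]
tool_tip [(0.64, [320.3, 224.5]), (0.61, [424.3, 290.5])]
tool_grip [(0.47, [362.5, 236.4])]
282 190
```

View pics/f.png

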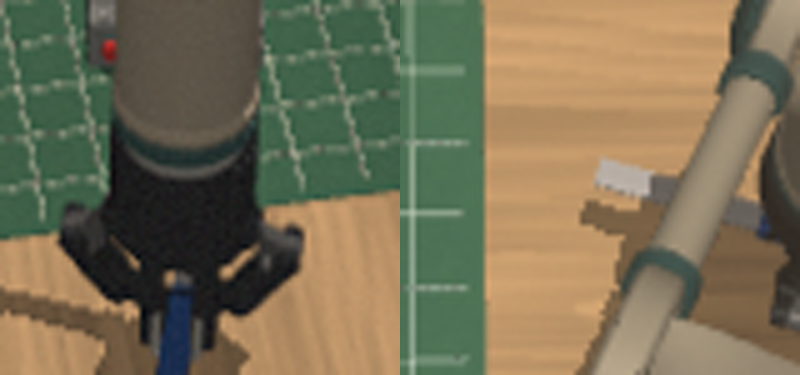

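The tool is held straight, with its tip at top (321,224), which puts it about 112 mm ahead of the TCP. Next I move to the jig front.

```bash
cat >> fit.py <<'E'
OFF=np.array([.112,0,-.003])  # tip in TCP frame
def tcp(x,z,pitch=0,y=0):
    Rt=down(JIG[2],pitch); return W(JIG,(x/1000,y/1000,z/1000))[0]-Rt.apply(OFF),Rt
def tipjig():
    s,R0=state(); p=s["position"]+R0.apply(OFF)-[*JIG[:2],0]; c,n=np.cos(JIG[2]),np.sin(JIG[2])
    print("t",round(s["clock"],2),"tip jig mm",np.round([1000*(c*p[0]+n*p[1]),1000*(c*p[1]-n*p[0]),1000*p[2]],1),"F",s["contact_force"].round(2),"M",s["moment"].round(3))
E
python3 - <<'E'
from fit import *
tipjig(); plan(*tcp(-52,60),10,1)
E
```

```text
t 6.5 tip jig mm [-239.8  -15.5  102.1] F [-0.65  0.3  -0.71] M [-0.025 -0.052 -0.004]
[[1.85, -0.24, 0.42, -0.0, -0.0, -0.68, 1], [1.86, -0.22, 0.42, -0.0, -0.0, -0.68, 1], [1.86, -0.2, 0.42, -0.0, -0.0, -0.68, 1], [1.86, -0.18, 0.42, -0.0, -0.0, -0.68, 1], [1.86, -0.16, 0.42, -0.0, -0.0, -0.68, 1], [1.87, -0.13, 0.42, -0.0, -0.0, -0.68, 1], [1.87, -0.11, 0.42, -0.0, -0.0, -0.68, 1], [1.87, -0.09, 0.42, -0.0, -0.0, -0.68, 1], [1.87, -0.07, 0.42, -0.0, -0.0, -0.68, 1], [1.87, -0.04, 0.42, -0.0, -0.0, -0.68, 1]]
```

Request:
servo_tool(increments=[[1.85, -0.24, 0.42, 0, 0, -0.68, 1], [1.86, -0.22, 0.42, 0, 0, -0.68, 1], [1.86, -0.2, 0.42, 0, 0, -0.68, 1], [1.86, -0.18, 0.42, 0, 0, -0.68, 1], [1.86, -0.16, 0.42, 0, 0, -0.68, 1]], squeeze=120)

```text
clock: 7.0
position: [0.5752, -0.0932, 0.0782]
ee_rot: [0.0, 0.785, 0.619, 0.0]
contact_force: [-0.5, -0.6, -0.1]
width: 0.0134
gripper_force: 120.6
```

Request:
servo_tool(increments=[[1.87, -0.13, 0.42, 0, 0, -0.68, 1], [1.87, -0.11, 0.42, 0, 0, -0.68, 1], [1.6, -0.09, 0.42, 0, 0, -0.68, 1], [1.4, -0.07, 0.42, 0, 0, -0.68, 1], [1.0, -0.04, 0.42, 0, 0, -0.68, 1]])

```text
clock: 7.5
position: [0.5875, -0.0162, 0.057]
ee_rot: [-0.0, 0.766, 0.643, 0.0]
contact_force: [-0.5, 0.3, -1.6]
width: 0.0134
gripper_force: 120.7
```

Request:
servo_tool(increments=[[0, 0, 0, 0, 0, 0, 1], [0, 0, 0, 0, 0, 0, 1], [0, 0, 0, 0, 0, 0, 1], [0, 0, 0, 0, 0, 0, 1], [0, 0, 0, 0, 0, 0, 1]])

```text
clock: 8.0
position: [0.5874, -0.0178, 0.0575]
ee_rot: [0.0, 0.767, 0.642, 0.0]
contact_force: [-0.2, 0.0, 0.0]
width: 0.0134
gripper_force: 120.7
```

```bash
python3 - <<'E'
from fit import *
tipjig(); plan(*tcp(-50,60),1,1)
s,R0=state();p=s["position"]; o=[]
for n in("side","top"):
    im=optics.get_image(n); cv2.imwrite(f"pics/{n}3.png",im[:,:,::-1])
    c=proj(n,p+R0.apply(OFF))[0]; print(n,"pred tip",c)
    for l in("tool_tip","cover_edge"): print(l,[(round(d["p"],2),np.round(d["at"],1).tolist()) for d in finder.tip_of(l,n)])
    x,y=int(c[0])-30,int(c[1])-30; print(x,y)
    o.append(cv2.resize(im[y:y+60,x:x+60,::-1],(400,400),interpolation=cv2.INTER_CUBIC))
cv2.imwrite("pics/g.png",np.hstack(o))
E
```

```text
t 8.0 tip jig mm [-68.6  -0.1  60.5] F [-0.15  0.04  0.02] M [-0.038  0.01  -0.002]
[[1.86, 0.0, 0.05, 0.02, 0.0, -0.08, 1]]
side pred tip [321.29449036 205.52874991]
tool_tip [(0.64, [286.2, 343.2]), (0.56, [260.7, 289.7])]
cover_edge [(0.96, [225.7, 206.0]), (0.62, [322.7, 204.6]), (0.21, [316.5, 234.2])]
291 175
top pred tip [255.28980325 222.78852607]
tool_tip [(0.86, [347.4, 307.1]), (0.68, [422.9, 288.3]), (0.43, [252.6, 226.1])]
cover_edge [(0.77, [225.7, 335.9]), (0.66, [244.4, 221.1])]
225 192
```

View pics/g.png

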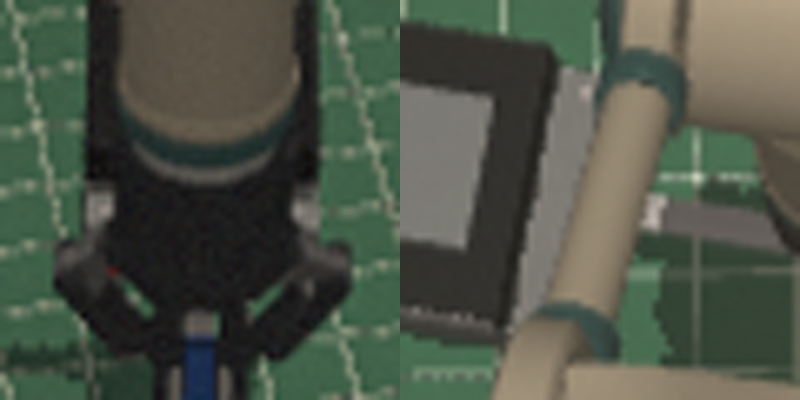

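The blade is centred on the jig, but its tip is hidden by the arm in both views. I'll probe the ledge by touch to fix the height.

Request:
servo_tool(increments=[[0.6, 0, 0.2, 0, 0, 0, 1], [0.6, 0, 0.3, 0, 0, 0, 1], [0.6, 0, 0.3, 0, 0, 0, 1], [0, 0, 0.3, 0, 0, 0, 1], [0, 0, 0, 0, 0, 0, 1]])

```text
clock: 8.8
position: [0.59, 0.0008, 0.0456]
ee_rot: [-0.0, 0.766, 0.642, -0.0]
contact_force: [-0.1, 0.1, -0.1]
width: 0.0135
gripper_force: 120.7
```

Request:
servo_tool(increments=[[0, 0, 0.1, 0, 0, 0, 1], [0, 0, 0, 0, 0, 0, 1], [0, 0, 0, 0, 0, 0, 1], [0, 0, 0, 0, 0, 0, 1], [0, 0, 0, 0, 0, 0, 1]])

```text
clock: 9.3
position: [0.5905, 0.0003, 0.0454]
ee_rot: [0.0, 0.767, 0.642, 0.0]
contact_force: [-0.3, -0.1, -0.3]
width: 0.0134
gripper_force: 120.7
```

Request:
servo_tool(increments=[[0, 0, 0.15, 0, 0, 0, 1], [0, 0, 0, 0, 0, 0, 1], [0, 0, 0, 0, 0, 0, 1], [0, 0, 0, 0, 0, 0, 1], [0, 0, 0, 0, 0, 0, 1]])

```text
clock: 9.8
position: [0.5905, 0.0004, 0.0438]
ee_rot: [0.0, 0.767, 0.642, 0.0]
contact_force: [0.3, 0.2, -0.7]
width: 0.013
gripper_force: 120.7
```

Request:
servo_tool(increments=[[0, 0, 0.15, 0, 0, 0, 1], [0, 0, 0, 0, 0, 0, 1], [0, 0, 0, 0, 0, 0, 1], [0, 0, 0, 0, 0, 0, 1], [0, 0, 0, 0, 0, 0, 1]])

```text
clock: 10.3
position: [0.5905, 0.0004, 0.0423]
ee_rot: [-0.0, 0.767, 0.642, 0.0]
contact_force: [0.6, -0.6, -0.4]
width: 0.0132
gripper_force: 120.7
```

```bash
python3 - <<'E'
from fit import *
tipjig()
E
```

```text
t 10.3 tip jig mm [-50.1   0.1  45.3] F [ 0.64 -0.58 -0.39] M [ 0.041  0.014 -0.024]
```

Request:
servo_tool(increments=[[0, 0, 0.1, 0, 0, 0, 1], [0, 0, 0, 0, 0, 0, 1], [0, 0, 0, 0, 0, 0, 1], [0, 0, 0, 0, 0, 0, 1], [0, 0, 0, 0, 0, 0, 1]])

```text
clock: 10.8
position: [0.5906, 0.0004, 0.0414]
ee_rot: [0.0, 0.767, 0.642, 0.0]
contact_force: [-0.0, 0.1, 0.4]
width: 0.0134
gripper_force: 121.0
```

Request:
servo_tool(increments=[[0, 0, 0.1, 0, 0, 0, 1], [0, 0, 0, 0, 0, 0, 1], [0, 0, 0, 0, 0, 0, 1], [0, 0, 0, 0, 0, 0, 1], [0, 0, 0, 0, 0, 0, 1]])

```text
clock: 11.3
position: [0.5907, 0.0004, 0.0406]
ee_rot: [0.0, 0.767, 0.642, 0.0]
contact_force: [-0.3, -0.8, 3.8]
width: 0.0133
gripper_force: 121.6
```

Request:
servo_tool(increments=[[0, 0, 0.1, 0, 0, 0, 1], [0, 0, 0, 0, 0, 0, 1], [0, 0, 0, 0, 0, 0, 1], [0, 0, 0, 0, 0, 0, 1], [0, 0, 0, 0, 0, 0, 1]])

```text
clock: 11.8
position: [0.5907, 0.0004, 0.0399]
ee_rot: [0.0, 0.767, 0.642, 0.0]
contact_force: [-0.8, -1.7, 5.9]
width: 0.0137
gripper_force: 122.0
```

```bash
python3 - <<'E'
from fit import *
tipjig()
E
```

```text
t 11.8 tip jig mm [-50.1  -0.2  42.9] F [-0.84 -1.68  5.93] M [0.565 0.135 0.088]
```

Contact at TCP z≈0.041 confirms the height. I back off to mid-slot and insert.

Request:
servo_tool(increments=[[0, 0, -0.45, 0, 0, 0, 1], [0, 0, 0, 0, 0, 0, 1], [0.8, 0, 0, 0, 0, 0, 1], [0.8, 0, 0, 0, 0, 0, 1], [0.8, 0, 0, 0, 0, 0, 1]])

```text
clock: 12.3
position: [0.5945, 0.025, 0.0434]
ee_rot: [-0.0, 0.767, 0.642, -0.0]
contact_force: [-0.6, -0.6, -0.8]
width: 0.0135
gripper_force: 121.0
```

Request:
servo_tool(increments=[[0, 0, 0, 0, 0, 0, 1], [0, 0, 0, 0, 0, 0, 1], [0, 0, 0, 0, 0, 0, 1], [0, 0, 0, 0, 0, 0, 1], [0, 0, 0, 0, 0, 0, 1]])

```text
clock: 12.8
position: [0.5947, 0.0238, 0.0438]
ee_rot: [0.0, 0.767, 0.642, 0.0]
contact_force: [0.1, -0.9, -0.6]
width: 0.0135
gripper_force: 121.0
```

```bash
python3 - <<'E'
from fit import *
tipjig()
E
```

```text
t 12.8 tip jig mm [-26.4  -0.   46.8] F [ 0.14 -0.87 -0.61] M [-0.028 -0.019  0.031]
```

Request:
servo_tool(increments=[[0.12, 0, -0.5, 0, 0, 0, 1], [0.12, 0, -0.5, 0, 0, 0, 1], [0.12, 0, -0.5, 0, 0, 0, 1], [0.12, 0, -0.5, 0, 0, 0, 1], [0.12, 0, -0.5, 0, 0, 0, 1]])

```text
clock: 13.3
position: [0.5958, 0.03, 0.0694]
ee_rot: [0.0, 0.767, 0.642, 0.0]
contact_force: [0.1, -0.3, -2.0]
width: 0.0134
gripper_force: 120.8
```

Request:
servo_tool(increments=[[0.1, 0, -0.64, 0, 0, 0, 1], [0.1, 0, -0.64, 0, 0, 0, 1], [0.1, 0, -0.64, 0, 0, 0, 1], [0.1, 0, -0.64, 0, 0, 0, 1], [0.1, 0, -0.64, 0, 0, 0, 1]])

```text
clock: 13.8
position: [0.5967, 0.0354, 0.1014]
ee_rot: [-0.0, 0.767, 0.642, 0.0]
contact_force: [0.6, 0.5, -2.2]
width: 0.0131
gripper_force: 120.8
```

Request:
servo_tool(increments=[[0.22, 0, -0.52, 0, 0, 0, 1], [0.22, 0, -0.52, 0, 0, 0, 1], [0.22, 0, -0.52, 0, 0, 0, 1], [0.22, 0, -0.52, 0, 0, 0, 1], [0.22, 0, -0.52, 0, 0, 0, 1]])

```text
clock: 14.3
position: [0.5985, 0.0463, 0.127]
ee_rot: [-0.0, 0.767, 0.642, 0.0]
contact_force: [0.2, 1.2, -2.6]
width: 0.0134
gripper_force: 120.7
```

```bash
python3 - <<'E'
from fit import *
tipjig()
o=[]
for n,x,y in(("side",280,130),("top",190,180)):
    im=optics.get_image(n); cv2.imwrite(f"pics/{n}4.png",im[:,:,::-1])
    o.append(cv2.resize(im[y:y+80,x:x+80,::-1],(400,400),interpolation=cv2.INTER_CUBIC))
cv2.imwrite("pics/i.png",np.hstack(o))
E
```

```text
t 14.3 tip jig mm [ -3.6   0.2 130.1] F [ 0.18  1.17 -2.63] M [ 0.014 -0.062 -0.006]
```

View pics/i.png

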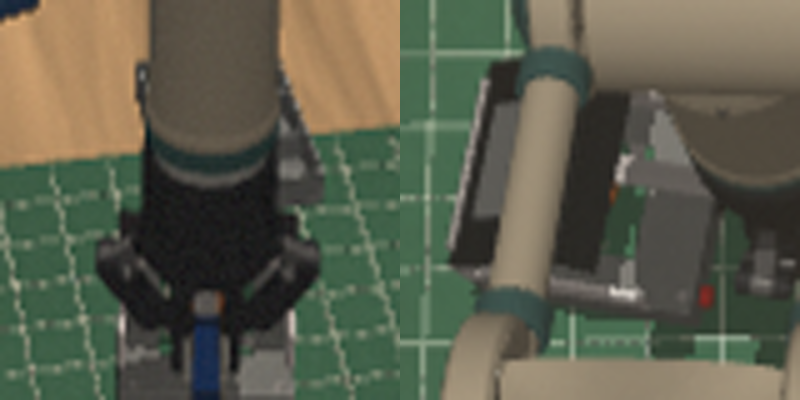

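The cover is rising: its front edge has moved back in the top view and orange shows at (232,218). I keep going along the arc.

Request:
servo_tool(increments=[[0.2, 0, -0.2, 0, 0, 0, 1], [0.2, 0, -0.18, 0, 0, 0, 1], [0.2, 0, -0.17, 0, 0, 0, 1], [0.2, 0, -0.15, 0, 0, 0, 1], [0.3, 0, -0.2, 0, 0, 0, 1]])

```text
clock: 14.9
position: [0.6004, 0.0566, 0.1358]
ee_rot: [-0.0, 0.767, 0.642, -0.0]
contact_force: [0.1, -0.7, -1.4]
width: 0.0134
gripper_force: 120.8
```

Request:
servo_tool(increments=[[0.4, 0, -0.25, 0, 0, 0, 1], [0.4, 0, -0.22, 0, 0, 0, 1], [0.4, 0, -0.2, 0, 0, 0, 1], [0.4, 0, -0.18, 0, 0, 0, 1], [0.4, 0, -0.17, 0, 0, 0, 1]])

```text
clock: 15.4
position: [0.6042, 0.0765, 0.1463]
ee_rot: [0.0, 0.767, 0.642, 0.0]
contact_force: [-0.6, -1.3, -0.9]
width: 0.0138
gripper_force: 120.9
```

Request:
servo_tool(increments=[[0.4, 0, -0.13, 0, 0, 0, 1], [0.4, 0, -0.12, 0, 0, 0, 1], [0.4, 0, -0.1, 0, 0, 0, 1], [0.4, 0, -0.06, 0, 0, 0, 1], [0.3, 0, -0.05, 0, 0, 0, 1]])

```text
clock: 15.9
position: [0.6074, 0.0954, 0.1507]
ee_rot: [-0.0, 0.767, 0.642, 0.0]
contact_force: [-1.3, -1.9, -1.2]
width: 0.0133
gripper_force: 120.9
```

```bash
python3 - <<'E'
from fit import *
tipjig()
o=[]
for n,x,y in(("side",280,110),("top",190,180)):
    im=optics.get_image(n); cv2.imwrite(f"pics/{n}5.png",im[:,:,::-1])
    o.append(cv2.resize(im[y:y+80,x:x+80,::-1],(400,400),interpolation=cv2.INTER_CUBIC))
cv2.imwrite("pics/j.png",np.hstack(o))
print([(l,n,[(round(d["p"],2),np.round(d["at"],1).tolist()) for d in finder.tip_of(l,n)]) for n in("side","top") for l in("cover_edge","plunger_top")])
E
```

```text
t 15.9 tip jig mm [ 46.3   0.  153.7] F [-1.26 -1.86 -1.18] M [-0.182  0.016  0.02 ]
[('cover_edge', 'side', [(0.7, [225.0, 203.7]), (0.6, [325.0, 159.0]), (0.42, [321.2, 160.2]), (0.41, [323.7, 200.4])]), ('plunger_top', 'side', [(0.16, [320.5, 174.6])]), ('cover_edge', 'top', [(0.58, [211.1, 206.1])]), ('plunger_top', 'top', [(0.5, [227.9, 213.8]), (0.28, [330.7, 167.4])])]
```

View pics/j.png

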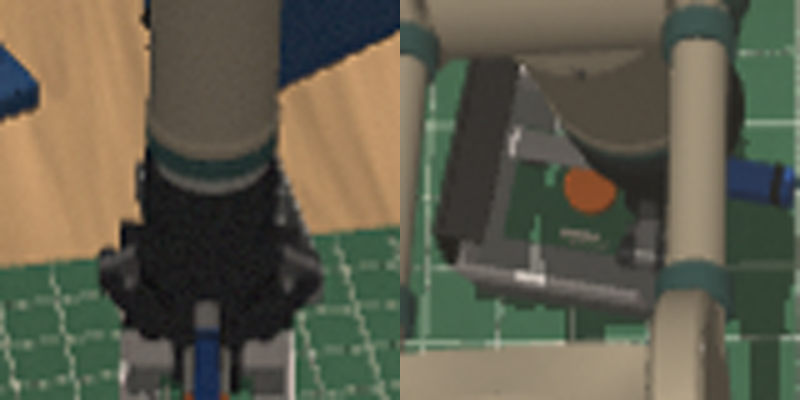

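The cover stands near upright at about 80°, and the orange plunger is visible at top (228,217). I check its location against the jig pose and plan the retreat.

```bash
python3 - <<'E'
from fit import *
print(proj("top",W(JIG,(0,0,.068))),proj("top",W(JIG,np.array([(.014*np.cos(a),.014*np.sin(a),.068) for a in np.arange(0,6.28,.7)]))).round(1).tolist())
im=cv2.imread("pics/top5.png").astype(int);m=(im[...,2]>im[...,1]+50)&(im[...,2]>im[...,0]+60);m[:205]=0;m[230:]=0;m[:,:215]=0;m[:,240:]=0
p=np.argwhere(m);print(p.min(0),p.max(0),len(p))
plan(*tcp(4,78),10,1)
E
```

```text
[[228.71286404 218.00123379]] [[223.4, 217.1], [224.0, 220.7], [226.8, 223.0], [230.5, 223.0], [233.4, 220.6], [234.1, 217.0], [232.2, 213.9], [228.7, 212.7], [225.2, 214.0]]
[214 223] [221 232] 63
[[-0.42, 0.0, 0.75, -0.0, -0.0, -0.0, 1], [-0.42, 0.0, 0.75, -0.0, -0.0, -0.0, 1], [-0.42, 0.0, 0.75, -0.0, -0.0, -0.0, 1], [-0.42, 0.0, 0.75, -0.0, -0.0, -0.0, 1], [-0.42, 0.0, 0.75, -0.0, -0.0, -0.0, 1], [-0.42, 0.0, 0.75, -0.0, -0.0, -0.0, 1], [-0.42, 0.0, 0.75, -0.0, -0.0, -0.0, 1], [-0.42, 0.0, 0.75, -0.0, -0.0, -0.0, 1], [-0.42, 0.0, 0.75, -0.0, -0.0, -0.0, 1], [-0.42, 0.0, 0.75, -0.0, -0.0, -0.0, 1]]
```

Request:
servo_tool(increments=[[-0.8, 0, 0, 0, 0, 0, 1], [-0.9, 0, 0, 0, 0, 0, 1], [-0.9, 0, 0.5, 0, 0, 0, 1], [-0.8, 0, 1.0, 0, 0, 0, 1], [-0.8, 0, 1.2, 0, 0, 0, 1]])

```text
clock: 16.7
position: [0.5998, 0.0525, 0.1229]
ee_rot: [0.0, 0.767, 0.642, 0.0]
contact_force: [-0.1, 0.1, -0.9]
width: 0.0137
gripper_force: 120.9
```

Request:
servo_tool(increments=[[0, 0, 1.2, 0, 0, 0, 1], [0, 0, 1.2, 0, 0, 0, 1], [0, 0, 1.0, 0, 0, 0, 1], [0, 0, 0.8, 0, 0, 0, 1], [0, 0, 0.6, 0, 0, 0, 1]])

```text
clock: 17.2
position: [0.5997, 0.0539, 0.0746]
ee_rot: [-0.0, 0.767, 0.642, -0.0]
contact_force: [-0.4, 0.8, -0.3]
width: 0.0133
gripper_force: 120.9
```

Request:
servo_tool(increments=[[0, 0, 0, 0, 0, 0, 1], [0, 0, 0, 0, 0, 0, 1], [0, 0, 0, 0, 0, 0, 1], [0, 0, 0, 0, 0, 0, 1], [0, 0, 0, 0, 0, 0, 1]])

```text
clock: 17.7
position: [0.6002, 0.0536, 0.076]
ee_rot: [0.0, 0.767, 0.642, 0.0]
contact_force: [0.2, -0.4, -1.2]
width: 0.0136
gripper_force: 120.9
```

```bash
python3 - <<'E'
from fit import *
tipjig()
im=optics.get_image("top"); cv2.imwrite("pics/top6.png",im[:,:,::-1])
print(proj("top",tcp(0,0)[0]))
im2=optics.get_image("side")
cv2.imwrite("pics/k.png",np.hstack([cv2.resize(i[y:y+80,x:x+80,::-1],(400,400),interpolation=cv2.INTER_CUBIC) for i,x,y in((im2,280,130),(im,190,180))]))
tipjig()
E
```

```text
t 17.7 tip jig mm [ 3.9 -0.2 79.1] F [ 0.17 -0.42 -1.21] M [0.033 0.009 0.019]
[[273.71877021 230.17075133]]
t 17.8 tip jig mm [ 3.9 -0.1 78.9] F [-0.33  0.49 -0.39] M [-0.    -0.052 -0.026]
```

View pics/k.png

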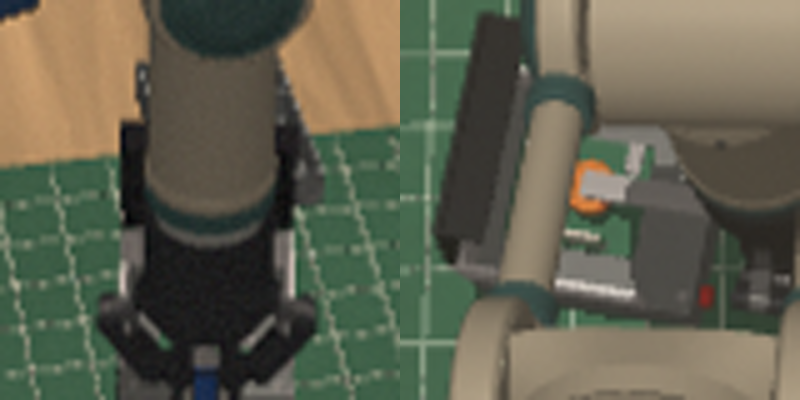

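The blade lies centred over the orange plunger at top (228,218), and the cover stays upright. I press down in slow steps.

Request:
servo_tool(increments=[[0, 0, 0.4, 0, 0, 0, 1], [0, 0, 0.4, 0, 0, 0, 1], [0, 0, 0.3, 0, 0, 0, 1], [0, 0, 0.2, 0, 0, 0, 1], [0, 0, 0.2, 0, 0, 0, 1]])

```text
clock: 18.3
position: [0.5999, 0.0536, 0.0604]
ee_rot: [-0.0, 0.767, 0.642, -0.0]
contact_force: [0.3, -0.9, 0.5]
width: 0.0132
gripper_force: 121.0
```

Request:
servo_tool(increments=[[0, 0, 0.2, 0, 0, 0, 1], [0, 0, 0.1, 0, 0, 0, 1], [0, 0, 0.1, 0, 0, 0, 1], [0, 0, 0, 0, 0, 0, 1], [0, 0, 0, 0, 0, 0, 1]])

```text
clock: 18.8
position: [0.6, 0.0536, 0.0567]
ee_rot: [0.0, 0.767, 0.642, 0.0]
contact_force: [0.6, 0.1, 1.5]
width: 0.0134
gripper_force: 121.1
```

```bash
python3 - <<'E'
from fit import *
a=[]
for i in range(12):
    im=optics.get_image("top"); s,_=state(); a.append(np.r_[s["contact_force"],s["moment"],s["position"]])
a=np.array(a);print(a.mean(0).round(3),a.std(0).round(3)); tipjig()
print(finder.tip_of("cover_edge","top")[:2])
E
```

```text
[-0.398 -0.388  1.219  0.095  0.016  0.037  0.6    0.054  0.057] [0.323 0.639 0.535 0.029 0.028 0.037 0.    0.    0.   ]
t 19.4 tip jig mm [ 3.9  0.1 59.6] F [ 0.13 -0.25  0.56] M [0.069 0.006 0.108]
[{'at': [209.7, 208.1], 'p': 0.91}]
```

Request:
servo_tool(increments=[[0, 0, 0.1, 0, 0, 0, 1], [0, 0, 0.08, 0, 0, 0, 1], [0, 0, 0, 0, 0, 0, 1], [0, 0, 0, 0, 0, 0, 1], [0, 0, 0, 0, 0, 0, 1]])

```text
clock: 19.95
position: [0.6, 0.0536, 0.0548]
ee_rot: [0.0, 0.767, 0.642, 0.0]
contact_force: [-0.8, -1.5, 1.4]
width: 0.0139
gripper_force: 121.2
```

```bash
python3 - <<'E'
from fit import *
a=[]
for i in range(20):
    im=optics.get_image("top"); s,_=state(); a.append(np.r_[s["contact_force"],s["moment"],s["position"]])
a=np.array(a);print(a.mean(0).round(3),(a.std(0)/20**.5).round(3)); tipjig()
cv2.imwrite("pics/l.png",cv2.resize(im[180:260,190:270,::-1],(600,600),interpolation=cv2.INTER_CUBIC))
E
```

```text
[-0.391 -0.544  1.505  0.082  0.028  0.027  0.6    0.054  0.055] [0.146 0.116 0.129 0.007 0.007 0.007 0.    0.    0.   ]
t 20.95 tip jig mm [ 3.9  0.1 57.8] F [-0.47 -1.09  1.78] M [0.091 0.003 0.008]
```

View pics/l.png

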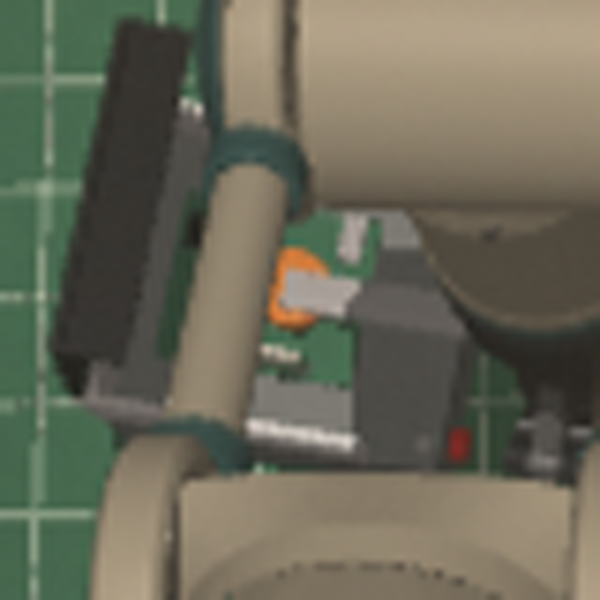

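The blade is on the plunger at top (228,218) and the cover is upright. Force gives about 11.7 mm of travel and kinematics about 12.4 mm, so I hand in.

```bash
python3 -c "
from rig import manip
print(manip.sign_off())"
```

```text
the job is handed in; nothing more can be done
None
```

I handed the job in with the cover levered to roughly 80° and the blade holding the plunger about 12 mm down, gripped clear of the bench. The sign-off returned no verdict, so those figures are my own estimates from force readings, arm position and camera pictures.

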